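Relight the hob's pilot: shut the valve, hold the pilot button in

ROBOT

A 6-joint arm with a two-finger parallel gripper is mounted at the origin on the work surface. World frame = base frame: x ahead of the robot, y to its left, z up, the work surface at z = 0. Lengths are in m, angles in degrees, forces in N, time in s.
With the tool pointing down it reaches from about 0.25 to 0.8 m from the base axis. Payload 3.9 kg.
Tool frame: the origin (TCP) lies at the centre of the arm's flange, where the gripper is bolted on; the fingertips stand 173 mm ahead of it and the grasp point (between the pads) lies 155 mm ahead of it (ctrl.tip_extent is the distance from the TCP to the fingertips, in m); z points along the fingers, y is the line along which they close (so a half turn about z gives the same grasp; the last joint's range is limited). The gripper opens to 85 mm and grips with 20 to 120 N. Pads are 22 mm wide; open, the fingers measure 114 mm over their backs; the gripper's body (76 mm by 85 mm) begins 54 mm behind the grasp point. The pads swing forward as they close: fully open they stand 13 mm farther back than shut.
Start: joints at [76.318, 14.897, -7.913, 67.191, 0, 90], TCP at [0.124, 0.51, 0.405] pointing down, gripper open.
Joint ranges: [-159.42, 159.42], [-47.68, 98.78], [-73.54, 78.23], [-108.79, 121.32], [-90, 84.71], [-180, 180]. Speed limits (degrees/s): [147.25, 147.25, 180, 180, 180, 180].

INTERFACE

Orientations are given as a 3x3 rotation matrix whose columns are the frame's x, y, z axes.
In Python, from plant import ctrl gives the robot as it stands.
- The arm moves only by the tool servo_tool, never from a script. Its argument "rows" is a list of rows, each a list of 2 entries, a list of its own where there are three numbers: the shift along the tool's x, y, z in m, then the turn about the tool's z in degrees. A call has 1 to 8 rows; each row is the pose to reach, as a shift and turn from the pose commanded when the call began, along the tool's axes at that moment; what a row does not reach only later rows make up. A row lasts 1/8 s, in which the tool goes at most 62.5 mm and 10.7 degrees, less where a joint would pass 70% of its speed; a pose out of reach is approached as far as the arm can. A call with a gripper value outside its range is refused whole. "grip" is the finger opening in m, from 0 to 0.0854, set as the call begins (left out, the last holds). The fingers move at their own pace and stop on an object; the grip force is fixed at half the most. Time passes only in rows, so rows that repeat a pose let the fingers close. It gives the time, the measured TCP pose, the force, the opening and the grip force at its end, in the units of the state.
- ctrl.sense(): the state, without advancing time (a new reading comes with each control period).
- ctrl.read_camera(name): name is "side" or "top" or "wrist"; returns a dict with "img" (400x640x3 uint8, red, green, blue), "intrinsics" (3x3 intrinsics, pixels), "camera_from_world" (4x4, takes a point from world to camera coordinates); the wrist camera has in their place "tool_from_camera" (4x4, takes a point from camera to tool coordinates, whose origin is the TCP and whose axes are the flange's). Camera axes: x right, y up, looking along -z (the intrinsics and any distortion apply to the point x, -y, -z); pixel columns grow to the right and rows downward; lengths in m; the calibration is good to about 2 mm. The wrist camera is an equidistant fisheye: a pixel r from the principal point sees the ray r / f radians off the axis. A picture is of the moment at which its call begins: read the wrist's pose just before it. There is no depth.
- ctrl.job_done(): hands the job in; it is judged then, once.
The state is a dict: "clock": time; "joint_pos": joint angles; "qd": joint speeds; "tau": joint torques, N m; "tcp_pos": TCP position; "tcp_rot": TCP orientation; "contact_force": force on the tool from outside, world axes, zero at the start; "moment": the same for the moment, N m; "finger_gap": finger opening in m; "grasp_force": force on a finger pad.
Only numpy, scipy, OpenCV 4.12 (cv2) and the standard library are available. Lean on these libraries where they do the work, as an engineer would, in place of code of your own. Each camera call takes 0.05 s, during which the arm holds its last target. There are 200 camera calls.

TASK

One of the gas hob's two knobs has been left open: turn it back clockwise until it is fully shut at its zero stop, its pointer at the tick like the other knob's. Only then press the pilot button on that same panel all the way in with the fingers and keep it in, firmly but without forcing it: finish while still holding it pressed. Leave the other knob and button and everything else on the hob and counter alone.

Things in the scene. Friction and masses are not known exactly. Their poses are not given: they have to be found in the camera images.
- hob: two-burner gas hob, fixed, 380 mm (x) by 620 mm (y), its flat top 80 mm above the counter; origin on the counter under its centre; x points from its front ledge (robot side, with the controls) to the back, z up. Pan supports reach 110 mm above the counter. Its place and turn vary.
- valve_open: control panel of the valve that was left open: steel panel 88 x 180 mm, 6 mm thick, on the hob's front ledge; origin under its centre, x away from the hob's front edge towards the burners, z up. Its knob axis is at y = -50 mm, its pilot button axis at y = +50 mm. It may be the left or the right one of the two panels, whose centres stand 300 mm apart.
- knob_open (a joint): gas knob that was left open (starts at 1.3 to 2.5): joint value in rad, 0 = fully shut against its stop, grows anticlockwise seen from above up to 3.0; so it is shut by turning clockwise. Stays where it is left (friction torque about 0.05 N m).
- knob_open_grip (a point): point on the axis of the knob that was left open, 38 mm above the underside of its panel. The knob is black plastic: an upright bar 42 mm long, 14 mm thick, from 14 to 50 mm above the panel's underside above a round skirt 44 mm in diameter that ends at 16 mm, centred on the axis, with a white pointer line on half of its top. x points along the bar towards the pointer end. Shut, the pointer points towards the burners, at a small white tick on the panel.
- button_open (a joint): pilot button on the same panel as the open knob: joint value in m, 0 = out, 0.012 = fully in at its stop. Spring: about 4 N to start it moving, 11 N fully in; springs out when let go.
- button_open_top (a point): centre of the top face of that pilot button, a black round button 32 mm in diameter; the face is 32 mm above the panel's underside when out and 20 mm when fully in. A steel collar 48 mm in diameter, 10 mm high above the panel's underside, surrounds it.
- valve_shut: control panel of the other valve, which is shut: steel panel 88 x 180 mm, 6 mm thick, on the hob's front ledge; origin under its centre, x away from the hob's front edge towards the burners, z up. Its knob axis is at y = -50 mm, its pilot button axis at y = +50 mm. 
- knob_shut (a joint): the other knob, already shut, to be left alone: joint value in rad, 0 = fully shut against its stop, grows anticlockwise seen from above up to 3.0; so it is shut by turning clockwise. Stays where it is left (friction torque about 0.05 N m).
- knob_shut_grip (a point): the same point of the other, identical knob.
- button_shut (a joint): the other pilot button, to be left alone: joint value in m, 0 = out, 0.012 = fully in at its stop. Spring: about 4 N to start it moving, 11 N fully in; springs out when let go.
- button_shut_top (a point): the same point of the other, identical button.
- saucepan: steel saucepan, 150 mm across, 60 mm high, on the left burner's support, handle 100 mm long along its own x; origin under its centre.
- frying_pan: dark frying pan, 180 mm across, 35 mm high, on the right burner's support, wooden handle 100 mm long along its own x; origin under its centre.
- salt_jar: small glass jar, 38 mm across, 50 mm high, on the front ledge between the two panels; origin under its centre.
- ramekin: small white bowl, 52 mm across, 30 mm high, at the left end of the front ledge; origin under its centre.
- wooden_spoon: wooden spoon lying on the counter near the robot's left.
- sauce_bottle: white squeeze bottle, 60 mm across, 170 mm high, on the counter at the right; origin under its centre.
- mixing_bowl: steel bowl, 120 mm across, 60 mm high, on the counter at the right; origin under its centre.

How it is judged (in metres and radians):
On the way, in this order (a step that is already met when the one before it is completed fails the run):
1. the open knob is turned back to its zero stop (within 0.08 rad) (value of joint knob_open below 0.08 rad), for 0.2 s.
2. the pilot button of that panel is pressed in by the fingers, at least 9.5 of its 12 mm (value of joint button_open above 0.0095 m and contact force between the fingers and button_open above 4 N), for 0.5 s.
At the end, for the whole second after the job is handed in: The fingers hold the pilot button of the formerly open valve at least 9.5 mm in (of 12), pressing with more than 4 N; its knob is within 0.1 rad of its stop, the other knob is still shut and the other button out (all of step 2 and value of joint each of knob_open, knob_shut below 0.1 rad and value of joint button_shut below 0.003 m); the arm keeps its last pose, push and grip.
It fails at once if the pilot button is pressed more than 4 mm while its knob is still open by more than 0.15 rad (value of joint button_open above 0.004 m and value of joint knob_open above 0.15 rad).
It fails at once if the other knob is turned by more than 0.15 rad (value of joint knob_shut above 0.15 rad).
It fails at once if the other pilot button is pressed more than 4 mm (value of joint button_shut above 0.004 m).
It fails at once if the button is pushed with more than 60 N (contact force between the fingers and button_open above 60 N).
It fails at once if something else on the hob or counter is moved by more than 30 mm (distance of any of saucepan, frying_pan, salt_jar, ramekin, wooden_spoon, sauce_bottle, mixing_bowl from where it was at the start of the episode above 0.03 m).
It also fails if it takes over 48 s, if anything falls off the work surface, if the arm or the gripper's body presses on something with over 40 N, if the wrist force passes 120 N, or if a joint passes its speed limit or range.

## Working session

There is one attempt and no reset: what is moved stays moved. The work goes in short steps, Python scripts to look and compute and a tool call to move; the robot and the scene stay as the last step left them, time stands still between calls to the robot, and variables do not carry over. Pictures are saved under pics/ and viewed, at most 10 in all, crops included, and the job is handed in when it is done.

Besides the shell and the picture viewer there is one more tool, called after "Request:" by a JSON object that holds its "method" and its "body", one argument or row to a line. servo_tool: Moves the arm, as the interface text tells. Its arguments: {"type":"object","properties":{"rows":{"type":"array","items":{"type":"array"}},"grip":{"type":"number"}},"required":["rows"]}

```bash
mkdir -p pics; cat > h.py <<'E'
import numpy as np, cv2
from plant import ctrl
def ray(c,u,v):
    K=np.array(c["intrinsics"]);T=np.array(c["camera_from_world"])
    d=np.array([(u-K[0,2])/K[0,0],-(v-K[1,2])/K[1,1],-1.0])
    R=T[:3,:3]; return -R.T@T[:3,3], R.T@d
def onz(c,u,v,z):
    o,d=ray(c,u,v); return o+d*(z-o[2])/d[2]
E
python3 - <<'E'
from h import *
import pickle
s=ctrl.sense();print(s["clock"],s["tcp_pos"],s["tcp_rot"],s["contact_force"])
o={}
for n in("top","side"):
    c=ctrl.read_camera(n);o[n]=c;cv2.imwrite(f"pics/{n}.png",c["img"][...,::-1]);print(n,c["intrinsics"],c["camera_from_world"],[k for k in c])
pickle.dump(o,open("o.pkl","wb"))
E
```

```text
0.0 [0.12411055 0.50978263 0.40386043] [[-9.71623540e-01  2.36532211e-01 -4.59075279e-04]
 [ 2.36532656e-01  9.71621715e-01 -1.88286839e-03]
 [ 6.88488088e-07 -1.93802554e-03 -9.99998122e-01]] [-1.25194715  0.12396726 -0.09329599]
top [[473.54000554   0.         325.77319368]
 [  0.         473.54000554 197.27988536]
 [  0.           0.           1.        ]] [[ 0.02471712 -0.99964405  0.01004136 -0.0838043 ]
 [ 0.99243604  0.02574462  0.12003304 -0.54772156]
 [-0.12024882  0.00699854  0.99271911 -1.59051852]
 [ 0.          0.          0.          1.        ]] ['img', 'intrinsics', 'camera_from_world']
side [[497.22565264   0.         322.0271337 ]
 [  0.         497.22565264 190.46552631]
 [  0.           0.           1.        ]] [[-0.99348934 -0.11324307 -0.01244724  0.50901189]
 [ 0.0717753  -0.70702022  0.70354156 -0.13393178]
 [-0.08847166  0.69806763  0.7105451  -1.69677428]
 [ 0.          0.          0.          1.        ]] ['img', 'intrinsics', 'camera_from_world']
```

View pics/top.png

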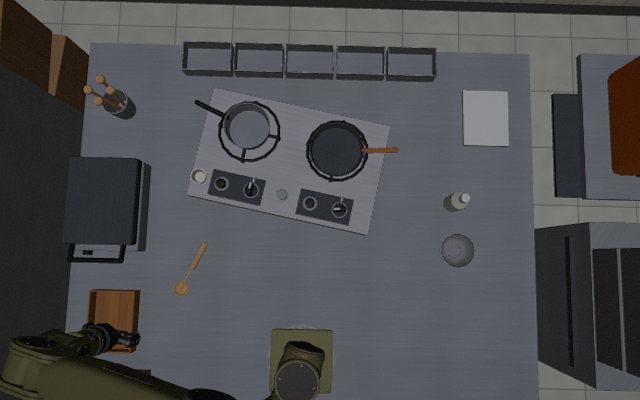

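View pics/side.png

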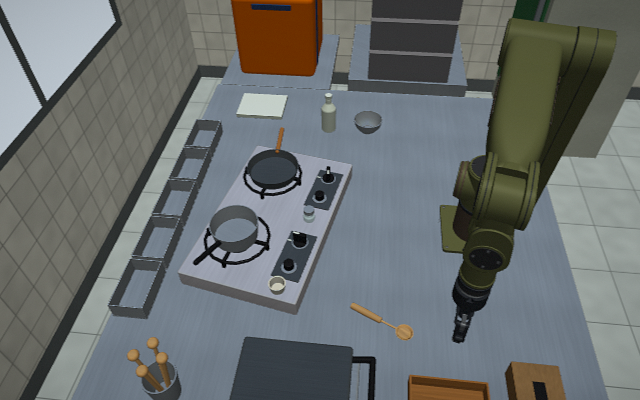

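The top view shows the left panel around (237,187) and the right panel around (325,206). The knobs are at about (250,189) and (339,209). I'll fit the panels and zoom in on both.

```bash
python3 - <<'E'
from h import *
import pickle
o=pickle.load(open("o.pkl","rb"))
c=o["top"];g=c["img"].max(2)
a=cv2.resize(c["img"][160:230,190:365],None,fx=4.5,fy=4.5,interpolation=cv2.INTER_CUBIC)
b=cv2.resize(o["side"]["img"][160:285,265:350],None,fx=3,fy=3,interpolation=cv2.INTER_CUBIC)
W=np.zeros((600,790,3),np.uint8);W[:a.shape[0],:a.shape[1]]=a[:600,:790]
# side crops below: two panels
p1=cv2.resize(o["side"]["img"][160:215,295:350],None,fx=5,fy=5,interpolation=cv2.INTER_CUBIC)
p2=cv2.resize(o["side"]["img"][225:280,265:320],None,fx=5,fy=5,interpolation=cv2.INTER_CUBIC)
W[320:595,:275]=p1;W[320:595,300:575]=p2
cv2.imwrite("pics/z.png",W[...,::-1])
m=np.zeros_like(g);m[160:230,200:362]=(g[160:230,200:362]<100)*255
m=cv2.morphologyEx(m,cv2.MORPH_CLOSE,np.ones((5,5)))
m=cv2.morphologyEx(m,cv2.MORPH_OPEN,np.ones((5,5)))
for k in cv2.findContours(m,0,2)[0]:
    if cv2.contourArea(k)<300: continue
    P=np.array([onz(c,*q,.086)[:2] for q in k[:,0]],np.float32)
    r=cv2.minAreaRect(P*1000);print(cv2.contourArea(k),cv2.boundingRect(k),r,cv2.boxPoints(r).tolist())
E
```

```text
1751.0 (292, 189, 61, 41) ((487.82891845703125, -57.694091796875), (185.63722229003906, 140.25167846679688), 78.85814666748047) [[401.08868408203125, -135.2122039794922], [538.6968383789062, -162.31427001953125], [574.5691528320312, 19.824020385742188], [436.96099853515625, 46.92608642578125]]
2228.0 (200, 169, 65, 61) ((518.4480590820312, 247.63409423828125), (198.20162963867188, 198.170166015625), 78.85813903808594) [[402.0804443359375, 169.54824829101562], [596.5154418945312, 131.25405883789062], [634.815673828125, 325.7199401855469], [440.38067626953125, 364.0141296386719]]
885.0 (309, 160, 53, 22) ((634.2886962890625, -98.32897186279297), (71.1709213256836, 174.24566650390625), 1.5323829650878906) [[596.3861083984375, -12.188920974731445], [601.0457763671875, -186.37228393554688], [672.1912841796875, -184.46902465820312], [667.5316162109375, -10.285659790039062]]
```

View pics/z.png

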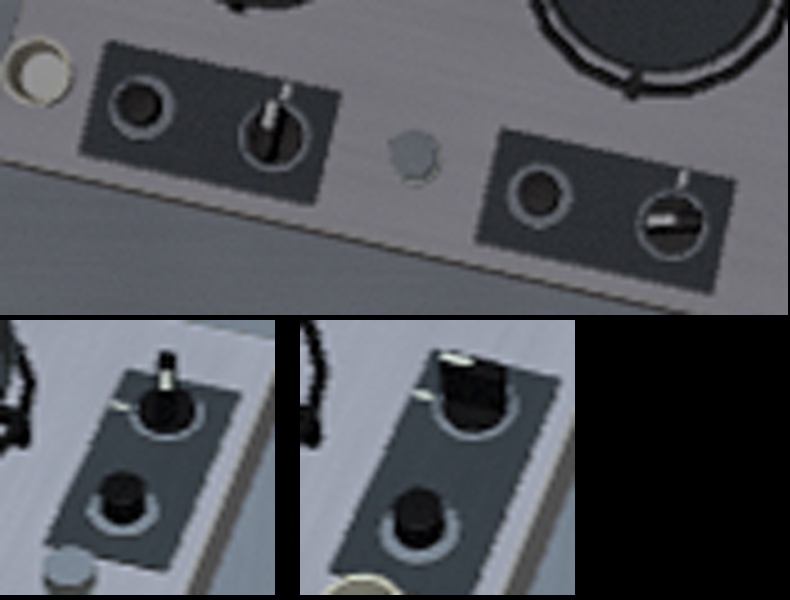

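The right panel is the open one: its pointer points left, while the tick points up. The right panel's corners in the 4.5x crop are about (503,128), (737,180), (713,294) and (475,242), with the button collar at (540,195) and the knob skirt at (672,222).

```bash
cat >> h.py <<'E'
def wray(c,s,u,v):
    K=np.array(c["intrinsics"]);x=(u-K[0,2])/K[0,0];y=(v-K[1,2])/K[1,1];r=np.hypot(x,y)+1e-9
    d=np.array([np.sin(r)*x/r,-np.sin(r)*y/r,-np.cos(r)]);T=np.array(c["tool_from_camera"]);R=np.array(s["tcp_rot"])
    return np.array(s["tcp_pos"])+R@T[:3,3], R@T[:3,:3]@d
def wpix(c,s,p):
    T=np.array(c["tool_from_camera"]);q=np.array(s["tcp_rot"]).T@(np.array(p)-s["tcp_pos"]);q=T[:3,:3].T@(q-T[:3,3])
    K=np.array(c["intrinsics"]);x,y,z=q[0],-q[1],-q[2];h=np.hypot(x,y)+1e-9;t=np.arctan2(h,z)
    return K[0,0]*t*x/h+K[0,2],K[1,1]*t*y/h+K[1,2]
E
python3 - <<'E'
from h import *
import pickle
o=pickle.load(open("o.pkl","rb"));t=o["top"];s=o["side"]
T=lambda u,v,z:onz(t,190+(u+.5)/4.5-.5,160+(v+.5)/4.5-.5,z)
S=lambda u,v,z:onz(s,295+(u+.5)/5-.5,160+(v-320+.5)/5-.5,z)
C=np.array([T(*q,.086)[:2] for q in[(503,128),(737,180),(713,294),(475,242)]])
print("top corners mean",C.mean(0))
ax=(C[0]+C[3]-C[1]-C[2]);print("yaw",np.degrees(np.arctan2(-ax[0],ax[1])),"len",np.hypot(*ax)/2)
print("collar",T(540,195,.090),"skirt",T(672,222,.094),"tick",T(684,178,.086))
print("white",T(648,220,.13),T(674,219,.13))
C=np.array([S(*q,.086)[:2] for q in[(128,368),(242,392),(168,572),(45,545)]])
print("side mean",C.mean(0));ax=C[2]+C[3]-C[0]-C[1];print(np.degrees(np.arctan2(-ax[0],ax[1])),np.hypot(*ax)/2)
print("side skirt/collar", S(168,412,.09),S(123,510,.09), "pointer", S(167,353,.13),S(167,388,.13))
E
```

```text
top corners mean [ 0.51261613 -0.06603224]
yaw -11.012708979193006 len 0.17774969586164924
collar [ 0.52258855 -0.01660529  0.09      ] skirt [ 0.50479091 -0.11377829  0.094     ] tick [ 0.53835868 -0.1222121   0.086     ]
white [ 0.50229547 -0.09531813  0.13      ] [ 0.50349051 -0.11387986  0.13      ]
side mean [ 0.51136906 -0.06007796]
-11.013866263953627 0.18219115800594077
side skirt/collar [ 0.50196018 -0.11114004  0.09      ] [ 0.52231537 -0.01259622  0.09      ] pointer [ 0.50438516 -0.12890129  0.13      ] [ 0.50064444 -0.09342142  0.13      ]
```

Request:
{"method": "servo_tool", "body": {
  "rows": [
    [[-0.04,-0.04,0],0],
    [[-0.08,-0.08,0],0],
    [[-0.12,-0.12,0],5],
    [[-0.16,-0.16,0],10],
    [[-0.2,-0.2,0],15],
    [[-0.24,-0.24,0],20],
    [[-0.28,-0.28,0],25],
    [[-0.32,-0.32,0],30]
  ]
}}

```text
clock: 1.1
tcp_pos: [0.3598, 0.1217, 0.4046]
tcp_rot: [[-0.721, 0.693, 0.0], [0.693, 0.721, 0.0], [0.0, 0.0, -1.0]]
contact_force: [0.1, 0.8, 0.1]
finger_gap: 0.0857
grasp_force: 0.0
```

```bash
python3 - <<'E'
from h import *
s=ctrl.sense();R=s["tcp_rot"];print(s["clock"],s["tcp_pos"],s["joint_pos"],np.degrees(np.arctan2(R[1][0],R[0][0])))
print(np.array(R).T@(np.array([.5025,-.113,.4])-s["tcp_pos"]))
E
```

```text
1.1 [0.35983558 0.12173447 0.40459865] [ 1.86873377e+01  5.95787848e-01 -2.51251742e+01  6.42681242e+01
  9.40495270e-03  6.25249201e+01] 136.16241892649523
[-0.26548593 -0.0705048   0.00456607]
```

Request:
{"method": "servo_tool", "body": {
  "rows": [
    [[-0.034,-0.009,0],-10],
    [[-0.067,-0.018,0],-20],
    [[-0.1,-0.027,0],-30],
    [[-0.134,-0.036,0],-40],
    [[-0.167,-0.045,0],-50],
    [[-0.2,-0.054,0],-60],
    [[-0.234,-0.063,0],-70],
    [[-0.265,-0.07,0],-80]
  ]
}}

```text
clock: 2.1
tcp_pos: [0.503, -0.1113, 0.4042]
tcp_rot: [[-0.803, -0.597, -0.001], [-0.597, 0.803, 0.0], [0.001, 0.001, -1.0]]
contact_force: [0.7, 0.6, -0.0]
finger_gap: 0.0849
grasp_force: 0.0
```

Request:
{"method": "servo_tool", "body": {
  "rows": [
    [[0,0,0],-10],
    [[0,0,0],-20],
    [[0,0,0],-30],
    [[0,0,0],-40],
    [[0,0,0],-50],
    [[0,0,0],-59],
    [[0,0,0],-59],
    [[0,0,0],-59]
  ]
}}

```text
clock: 3.1
tcp_pos: [0.5026, -0.1102, 0.4045]
tcp_rot: [[0.09, -0.996, -0.001], [-0.996, -0.09, 0.0], [-0.0, 0.001, -1.0]]
contact_force: [0.4, -0.2, 0.4]
finger_gap: 0.0853
grasp_force: 0.0
```

```bash
python3 - <<'E'
from h import *
import pickle
s=ctrl.sense();c=ctrl.read_camera("wrist");pickle.dump((s,c),open("w.pkl","wb"));R=s["tcp_rot"]
print(s["clock"],s["tcp_pos"],s["joint_pos"],np.degrees(np.arctan2(R[1][0],R[0][0])),c["intrinsics"])
im=c["img"][...,::-1].copy()
for p in[(.5025,-.113,.13),(.5216,-.0149,.112)]: print(wpix(c,s,p))
cv2.imwrite("pics/w.png",im)
E
```

```text
3.1 [ 0.50261049 -0.11015455  0.40447225] [-1.23617123e+01  1.38930942e+01 -9.32508524e+00  6.68135296e+01
 -1.99238887e-04 -1.07551746e+02] -84.80996914076613 [[309.70691629   0.         323.5555139 ]
 [  0.         309.70691629 199.32618662]
 [  0.           0.           1.        ]]
(np.float64(324.86049918066954), np.float64(197.45964940879196))
(np.float64(296.2057430452811), np.float64(286.07509192254855))
```

View pics/w.png

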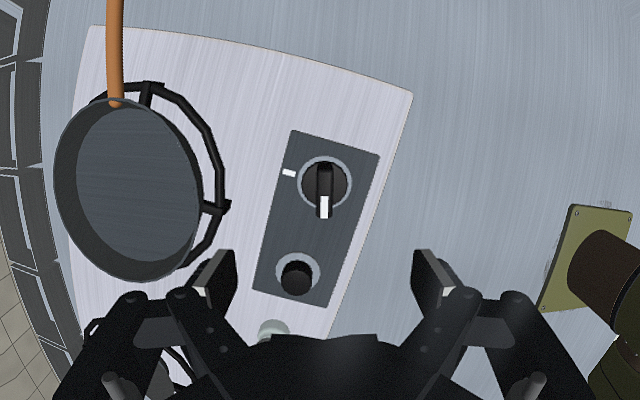

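Wrist view: the knob ring is centred near (324.5,183.5), the bar is vertical in the image with its white tip end at (324,217), the collar is at (297,271) and the button top at (299,277).

```bash
python3 - <<'E'
from h import *
import pickle
s,c=pickle.load(open("w.pkl","rb"))
def W(u,v,z): o,d=wray(c,s,u,v); return (o+d*(z-o[2])/d[2]).round(4)
print("ring",W(324.5,183.5,.088),"collar",W(297.5,271,.09),"btop",W(298.5,277,.112))
C=np.array([W(*q,.086) for q in[(290,130),(380,156),(326,308),(252,290)]]);print("panel",C.mean(0),C)
print("tick",W(289,173,.086),"whiteends",W(324,217,.13),W(324,196,.13))
g=c["img"].max(2)[190:225,310:340];print((g>150).sum(0));ys,xs=np.where(g>150);print(xs.mean()+310,ys.mean()+190,ys.min()+190,ys.max()+190,np.polyfit(ys,xs,1))
E
```

```text
ring [ 0.5028 -0.1147  0.088 ] collar [ 0.5222 -0.0197  0.09  ] btop [ 0.5199 -0.0257  0.112 ]
panel [ 0.512975 -0.066625  0.086   ] [[ 0.5392 -0.1621  0.086 ]
 [ 0.4531 -0.1458  0.086 ]
 [ 0.4878  0.0282  0.086 ]
 [ 0.5718  0.0132  0.086 ]]
tick [ 0.5372 -0.1214  0.086 ] whiteends [ 0.5016 -0.0961  0.13  ] [ 0.5033 -0.1142  0.13  ]
[ 2  2  2  2  2  0  0  0  0  0 16 23 23 23 23 23 23 23  2  0  0  0  0  1
  2  1  2  2  2  3]
323.93564356435644 206.81683168316832 196 218 [-0.0529059  14.82535311]
```

Request:
{"method": "servo_tool", "body": {
  "rows": [
    [[0.004,0,0.03],0],
    [[0.004,0,0.06],0],
    [[0.004,0,0.08],0],
    [[0.004,0,0.1],0],
    [[0.004,0,0.115],0],
    [[0.004,0,0.13],0],
    [[0.004,0,0.13],0],
    [[0.004,0,0.13],0]
  ],
  "grip": 0.045
}}

```text
clock: 4.15
tcp_pos: [0.5034, -0.1142, 0.2751]
tcp_rot: [[0.093, -0.996, 0.001], [-0.996, -0.093, -0.0], [0.0, -0.001, -1.0]]
contact_force: [-0.6, 0.2, -0.0]
finger_gap: 0.0447
grasp_force: 0.0
```

Request:
{"method": "servo_tool", "body": {
  "rows": [
    [[0,0,0],0],
    [[0,0,0],0],
    [[0,0,0],0],
    [[0,0,0],0],
    [[0,0,0],0],
    [[0,0,0],0]
  ],
  "grip": 0.0
}}

```text
clock: 4.9
tcp_pos: [0.5026, -0.1143, 0.2755]
tcp_rot: [[0.092, -0.996, -0.0], [-0.996, -0.092, -0.001], [0.001, 0.001, -1.0]]
contact_force: [-3.8, -1.5, 5.6]
finger_gap: 0.0128
grasp_force: 59.9
```

Request:
{"method": "servo_tool", "body": {
  "rows": [
    [[0,0,0],8],
    [[0,0,0],16],
    [[0,0,0],24],
    [[0,0,0],32],
    [[0,0,0],40],
    [[0,0,0],48],
    [[0,0,0],56],
    [[0,0,0],64]
  ]
}}

```text
clock: 5.9
tcp_pos: [0.5025, -0.1144, 0.2755]
tcp_rot: [[-0.857, -0.516, -0.001], [-0.516, 0.857, -0.001], [0.001, -0.001, -1.0]]
contact_force: [-3.9, -1.0, 5.7]
finger_gap: 0.0128
grasp_force: 60.0
```

Request:
{"method": "servo_tool", "body": {
  "rows": [
    [[0,0,0],8],
    [[0,0,0],16],
    [[0,0,0],24],
    [[0,0,0],32],
    [[0,0,0],36],
    [[0,0,0],36]
  ]
}}

```text
clock: 6.65
tcp_pos: [0.5024, -0.1143, 0.2755]
tcp_rot: [[-0.997, 0.082, -0.001], [0.082, 0.997, -0.001], [0.001, -0.001, -1.0]]
contact_force: [-3.3, -0.7, 6.3]
finger_gap: 0.013
grasp_force: 60.0
```

```bash
python3 - <<'E'
from h import *
s=ctrl.sense();R=s["tcp_rot"];print(s["clock"],s["tcp_pos"],s["joint_pos"],np.degrees(np.arctan2(R[1][0],R[0][0])),s["moment"],s["tau"],s["contact_force"])
E
```

```text
6.65 [ 0.50244137 -0.11429002  0.27550225] [-12.79779899  19.19074213 -22.34147638  48.50256189  -0.06022202
  -8.06959475] 175.2717935470412 [-0.14502023  0.76691332 -0.04777356] [  0.69487637 -38.76254797  22.24876463  -1.41201463   0.44163996
   0.0479733 ] [-3.29545038 -0.66247737  6.2659318 ]
```

Request:
{"method": "servo_tool", "body": {
  "rows": [
    [[0,0,0],2],
    [[0,0,0],4],
    [[0,0,0],6],
    [[0,0,0],6]
  ]
}}

```text
clock: 7.15
tcp_pos: [0.5024, -0.1143, 0.2755]
tcp_rot: [[-0.983, 0.186, -0.001], [0.186, 0.983, -0.001], [0.001, -0.001, -1.0]]
contact_force: [-3.1, -0.4, 6.1]
finger_gap: 0.0132
grasp_force: 60.0
```

```bash
python3 - <<'E'
from h import *
s=ctrl.sense();R=s["tcp_rot"];print(s["joint_pos"][5],np.degrees(np.arctan2(R[1][0],R[0][0])),s["moment"],s["tau"][5])
E
```

```text
-2.0849099173413395 169.28813587804052 [-0.13589879  0.67749433 -0.02838305] -0.004754000692628324
```

Request:
{"method": "servo_tool", "body": {
  "rows": [
    [[0,0,0],1],
    [[0,0,0],2],
    [[0,0,0],3],
    [[0,0,0],3]
  ]
}}

```text
clock: 7.65
tcp_pos: [0.5024, -0.1141, 0.2755]
tcp_rot: [[-0.973, 0.233, -0.001], [0.233, 0.973, -0.001], [0.001, -0.002, -1.0]]
contact_force: [-3.2, -1.0, 6.8]
finger_gap: 0.013
grasp_force: 68.6
```

```bash
python3 - <<'E'
from h import *
s=ctrl.sense();R=s["tcp_rot"];print(s["joint_pos"][5],np.degrees(np.arctan2(R[1][0],R[0][0])),s["moment"],s["tau"][5])
E
```

```text
0.6828425498069569 166.54374163464217 [-0.29409774  0.80127375  1.40056646] 1.4864595606923103
```

Request:
{"method": "servo_tool", "body": {
  "rows": [
    [[0,0,0],0],
    [[0,0,0],0],
    [[0,0,0],0],
    [[0,0,0],0]
  ],
  "grip": 0.045
}}

```text
clock: 8.15
tcp_pos: [0.5031, -0.1142, 0.2746]
tcp_rot: [[-0.972, 0.237, -0.0], [0.237, 0.972, 0.0], [0.0, 0.0, -1.0]]
contact_force: [0.5, -0.4, -0.3]
finger_gap: 0.0453
grasp_force: 0.0
```

Request:
{"method": "servo_tool", "body": {
  "rows": [
    [[0,0,-0.03],0],
    [[0,0,-0.06],0],
    [[0,0,-0.09],0],
    [[0,0,-0.12],0],
    [[0,0,-0.13],0],
    [[0,0,-0.13],0],
    [[0,0,-0.13],0]
  ]
}}

```text
clock: 9.02
tcp_pos: [0.5027, -0.1141, 0.4033]
tcp_rot: [[-0.972, 0.237, -0.002], [0.237, 0.972, 0.001], [0.002, -0.0, -1.0]]
contact_force: [-0.9, -0.1, -0.3]
finger_gap: 0.0452
grasp_force: 0.0
```

```bash
python3 - <<'E'
from h import *
import pickle
s=ctrl.sense();c=ctrl.read_camera("wrist");pickle.dump((s,c),open("w2.pkl","wb"));R=np.array(s["tcp_rot"])
print(s["clock"],s["tcp_pos"],np.degrees(np.arctan2(R[1][0],R[0][0])),s["contact_force"])
print(wpix(c,s,(.503,-.1145,.13)),wpix(c,s,(.5223,-.0175,.112)),R.T@(np.array([.5223,-.0175,.3])-s["tcp_pos"]))
cv2.imwrite("pics/w2.png",c["img"][...,::-1])
E
```

```text
9.025 [ 0.5026805  -0.11405968  0.40330877] 166.31971293655735 [-0.86363914 -0.14389148 -0.26556899]
(np.float64(323.71724585606665), np.float64(199.96274118081166)) (np.float64(433.10727876812393), np.float64(190.0821718700309)) [0.00352265 0.0984617  0.10331643]
```

View pics/w2.png

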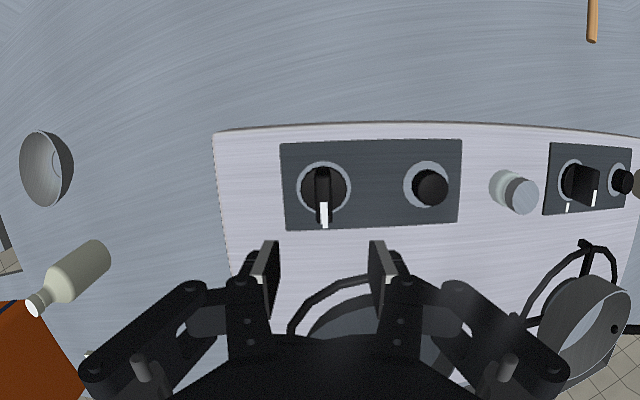

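The knob's white line now points towards the burners, from (323,203) to (325,227), as on the other knob. The button top is at (430,188). I'll check the shut angle numerically.

```bash
python3 - <<'E'
from h import *
import pickle
s,c=pickle.load(open("w2.pkl","rb"))
def W(u,v,z): o,d=wray(c,s,u,v); return (o+d*(z-o[2])/d[2])
g=c["img"].max(2)[200:229,312:336];ys,xs=np.where(g>160)
P=np.array([W(x+312,y+200,.13)[:2] for x,y in zip(xs,ys)])
for lo in(200,):
  m=P.mean(0);d=np.linalg.svd(P-m)[2][0];d*=np.sign(d[0]);print("white",m,np.degrees(np.arctan2(d[1],d[0])),len(P),ys.min()+200,ys.max()+200)
C=np.array([W(*q,.086)[:2] for q in[(280,144),(462,139),(457,221),(287,231)]]);a=C[1]+C[2]-C[0]-C[3];print("panel",C.mean(0),np.degrees(np.arctan2(-a[0],a[1])))
print("button",W(430.5,188,.112))
E
```

```text
white [ 0.51444678 -0.11721025] -10.82074237267487 199 202 227
panel [ 0.51230531 -0.06576599] -10.722708993583408
button [ 0.51979457 -0.01970487  0.112     ]
```

Request:
{"method": "servo_tool", "body": {
  "rows": [
    [[0.002,0.05,0],0],
    [[0.004,0.098,0],0],
    [[0.004,0.098,0],0],
    [[0.004,0.098,0.03],0],
    [[0.004,0.098,0.06],0],
    [[0.004,0.098,0.09],0],
    [[0.004,0.098,0.1],0],
    [[0.004,0.098,0.1],0]
  ],
  "grip": 0.0
}}

```text
clock: 10.07
tcp_pos: [0.522, -0.0185, 0.3041]
tcp_rot: [[-0.971, 0.237, -0.002], [0.237, 0.971, -0.0], [0.002, -0.001, -1.0]]
contact_force: [-0.8, -0.9, -0.5]
finger_gap: 0.0
grasp_force: 0.0
```

Request:
{"method": "servo_tool", "body": {
  "rows": [
    [[0,0,0.008],0],
    [[0,0,0.014],0],
    [[0,0,0.018],0],
    [[0,0,0.022],0],
    [[0,0,0.022],0]
  ]
}}

```text
clock: 10.7
tcp_pos: [0.5224, -0.018, 0.2831]
tcp_rot: [[-0.972, 0.236, 0.0], [0.236, 0.972, -0.0], [-0.0, 0.0, -1.0]]
contact_force: [-1.5, -0.5, 5.1]
finger_gap: -0.0003
grasp_force: 2.6
```

Request:
{"method": "servo_tool", "body": {
  "rows": [
    [[0,0,0.003],0],
    [[0,0,0.006],0],
    [[0,0,0.009],0],
    [[0,0,0.01],0],
    [[0,0,0.01],0]
  ]
}}

```text
clock: 11.32
tcp_pos: [0.5224, -0.018, 0.2741]
tcp_rot: [[-0.972, 0.236, 0.001], [0.236, 0.972, -0.0], [-0.001, 0.0, -1.0]]
contact_force: [-3.4, -0.5, 10.3]
finger_gap: 0.0003
grasp_force: 5.2
```

Request:
{"method": "servo_tool", "body": {
  "rows": [
    [[0,0,0.001],0],
    [[0,0,0.0015],0],
    [[0,0,0.0015],0]
  ]
}}

```text
clock: 11.7
tcp_pos: [0.5223, -0.018, 0.2734]
tcp_rot: [[-0.972, 0.237, 0.002], [0.237, 0.972, -0.0], [-0.002, 0.0, -1.0]]
contact_force: [-4.8, 0.9, 15.7]
finger_gap: 0.0001
grasp_force: 7.7
```

Request:
{"method": "servo_tool", "body": {
  "rows": [
    [[0,0,0.0003],0],
    [[0,0,0.0003],0],
    [[0,0,0.0003],0],
    [[0,0,0.0003],0],
    [[0,0,0.0003],0],
    [[0,0,0.0003],0],
    [[0,0,0.0003],0],
    [[0,0,0.0003],0]
  ]
}}

```text
clock: 12.7
tcp_pos: [0.5223, -0.018, 0.2734]
tcp_rot: [[-0.972, 0.236, 0.002], [0.236, 0.972, -0.0], [-0.002, 0.0, -1.0]]
contact_force: [-5.0, -0.4, 17.7]
finger_gap: -0.0001
grasp_force: 8.6
```

```bash
python3 - <<'E'
from h import *
s=ctrl.sense();print(s["clock"],s["tcp_pos"],s["contact_force"])
print(ctrl.job_done())
E
```

```text
12.7 [ 0.52228078 -0.01796073  0.27335293] [-4.99862536 -0.36517565 17.67589253]
the job is handed in; nothing more can be done
None
```

I turned the right-hand knob clockwise to its zero stop, then pressed that panel's pilot button fully in and handed the job in at 12.7 s, still holding it with about 18 N; no verdict came back.

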